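# Light up and open a card chassis

## Task

Take the little clip lamp off the parts bin and clip it onto the top edge of the card chassis's free mounting ear, the one on the side away from the slide catch, with the lamp's head over the chassis. Then try the chassis cover gently by its wire handle before touching the catch: if it is caught, do not force it but let it down and slide the catch's thumb piece back to release it. Swing the cover up to about 60 degrees and finish still holding it open there, because it falls shut if let go; leave the other things on the bench where they are.

Things in the scene. Friction and masses are not known exactly. Their poses are not given: they have to be found in the camera images.
- case: Fixed black steel card chassis, 260 (x) x 220 (y) x 96 mm high. Origin: centre of its underside; x from its front panel (robot side) to its rear, y to its left, z up. Its 34 mm deep front rim is flush with the cover. At each front corner a steel mounting ear, an upright plate, stands out sideways in line with the front panel. Stub aerials 53 mm tall stand on the rear rim.
- ear (a point): Middle of the top edge of the free mounting ear (on the case's +y side, 96 mm above the bench; axes as the case's). The ear is 4 mm thick along x, 36 mm wide along y, and free on both faces; the case's side wall begins 18 mm from here towards -y.
- lamp: Loose 80 g clip lamp: a black sprung clamp like a clothes peg, upright, clipped over the bin wall nearest the robot (4 mm thick). Origin: middle of the mouth, 20 mm above the jaw tips, level with the wall's top at the start; z up, x across the jaws (the way they open), y along the hinge. Jaws 18 mm wide. A wall can enter to 5 mm above the origin. The head is on the -y side.
- lamp_jaw (a joint): Opening angle of the clamp: 0 as clipped on a 4 mm wall, 0.65 fully open. Its two tails, 18 mm wide, rise in a V from 12 to 46 mm above the lamp's origin, 38 mm over the outside at the top. Squeezed together (about 10 N) until parallel, some 12 mm over the outside, they open the jaw tips to about 22 mm; let go, the jaws grip with about 6 N.
- lamp_head (a point): Middle of the lamp's white round head (28 mm across, 13 mm thick), 50 mm to the -y side of the clamp's origin and 28 mm above it.
- cover (a joint): Angle of the black cover (194 mm from hinge to front edge, 198 wide, about 0.35 kg): 0 shut, flush with the case; at most 1.45; grows as its front edge swings up and back. Its weight always shuts it. A hidden pawl may or may not have caught it: if caught it gives 1 mm, then pulls back at about 3 N per mm (never over 30 N); if not, only its weight is felt, 2 to 3 N at the handle.
- handle (a point): Middle of the grip of the cover's steel wire handle: a round bar 8 mm thick and 80 mm long, parallel to the case's y, its centre 34 mm above the cover's top, 22 mm behind the cover's front edge and 172 mm in front of the hinge. Moves with the cover; its axes are the cover's.
- hinge (a point): Middle of the cover's hinge line, which runs along the case's y at the rear of the cover, 94 mm above the bench. With the cover at angle a, the handle's grip is 172 cos(a) - 36 sin(a) mm to the front (-x of the case) and 172 sin(a) + 36 cos(a) mm above it.
- catch: Steel plate of the slide catch, 24 (x) x 62 (y) x 2 mm, fixed on the case's front rim at the corner on the -y side. Origin: centre of its underside; axes as the case's.
- thumb (a joint): Travel of the catch's thumb piece: 0 home (at every start, whether or not the pawl has caught), 0.014 fully back, growing towards -y of the case (outwards, away from the handle). Takes 3 to 6 N and stays where it is left; from 0.010 on the pawl has let go, and it stays let go.
- thumb_top (a point): Middle of the top of the thumb piece, a ribbed steel block 14 (x) x 12 (y) mm that stands 19 mm above the catch plate. Moves with it.
- bin: Fixed open parts bin of grey plastic, 110 (x) x 150 (y) x 65 mm high, walls 4 mm, with small parts lying inside. Origin: centre of its underside; x points away from the wall that carries the lamp.
- carton: Loose bystander: small cardboard box 75 x 95 x 50 mm. Origin: centre of its underside.
- screwdriver: Loose bystander: a screwdriver lying on the bench.
- tape: Loose bystander: a roll of clear tape, 68 mm across, 24 mm high, lying flat. Origin: centre of its underside.
- screw_jar: Loose bystander: a small glass jar with a black cap, 54 mm across, 60 mm high. Origin: centre of its underside.
There are look-alikes about, which are no part of the job. What is shaped like the lamp but purple or red is not meant.

How it is judged:
By the outcome, as a careful person would: the job done as asked, in the order asked, and still so for the second after the job is handed in, while the arm keeps its last pose, push and grip.
It also fails if it takes over 61 s, if anything falls off the work surface, if the arm or the gripper's body presses on something with over 40 N, if the wrist force passes 120 N, or if a joint passes its speed limit or range.

## Robot

A 6-joint arm with a two-finger parallel gripper is mounted at the origin on the work surface. World frame = base frame: x ahead of the robot, y to its left, z up, the work surface at z = 0. Lengths are in m, angles in rad, forces in N, time in s.
With the tool pointing down it reaches from about 0.35 to 0.775 m from the base axis. Payload 7.3 kg.
Tool frame: the origin (TCP) lies midway between the tips of the shut fingers; the grasp point (between the pads) lies grasp_offset behind it (grasp_offset is the distance from the TCP to the grasp point, in m); z points along the fingers, y is the line along which they close (so a half turn about z gives the same grasp; the last joint's range is limited). The gripper opens to 92 mm and grips with 3 to 60 N. Pads are 19 mm wide; open, the fingers measure 130 mm over their backs; the gripper's body (75 mm by 190 mm) begins 47 mm behind the grasp point.
Start: joints at [1.014, 0.342, 1.524, -0, 1.275, -0.146], TCP at [0.21, 0.481, 0.227] pointing down, gripper open.
Joint ranges: [-2.53, 2.53], [-0.77, 2.02], [0.04, 2.7], [-1, 4.14], [0.28, 2.66], [-3.11, 3.11]. Speed limits (rad/s): [2.57, 2.57, 3.14, 3.14, 3.14, 3.14].

## Interface

Orientations are given as [roll, pitch, yaw] about the fixed x, y, z axes, in that order (R = Rz(yaw) Ry(pitch) Rx(roll)).
In Python, from cell import * gives the robot as it stands.
- The arm moves only by the tool step_arm, never from a script. Its argument "plan" is a list of rows, each a list of 5 numbers: the closure, from -1 (fully open) to 1 (shut), then the shift along the tool's x, y, z in m, then the turn about the tool's z in rad. In form: [[hand, x, y, z, twist], ...]. A call has 1 to 20 rows; each row is the pose to reach, as a shift and turn from the pose commanded when the call began, along the tool's axes at that moment; what a row does not reach only later rows make up. A row lasts 1/8 s, in which the tool goes at most 62.5 mm and 10.7 degrees, less where a joint would pass 70% of its speed; a pose out of reach is approached as far as the arm can. A call with a gripper value outside its range is refused whole. The fingers move at their own pace and stop on an object; "grip_force" is the grip in N (left out, the last holds). Time passes only in rows, so rows that repeat a pose let the fingers close. It gives the time, the measured TCP pose, the force, the opening and the grip force at its end, in the units of the state.
- observe(): the state, without advancing time (a new reading comes with each control period).
- read_camera(name): name is "scene" or "side" or "wrist"; returns a dict with "img" (420x560x3 uint8, red, green, blue), "range_z" (420x560 float32, m along the optical axis (not along the pixel's ray), 0 where there is no reading), "fx", "fy", "cx", "cy" (pixels), "R" (3x3) and "t" (3): a world point X has camera coordinates R X + t; the wrist camera has in their place "T_tool_cam" (4x4, takes a point from camera to tool coordinates, whose origin is the TCP and whose axes are the flange's). Camera axes: x right, y down, z forward; pixel columns grow to the right and rows downward; lengths in m; the calibration is good to about 2 mm. The wrist camera is an equidistant fisheye: a pixel r from the principal point sees the ray r / f radians off the axis. A picture is of the moment at which its call begins: read the wrist's pose just before it.
- hand_in(): hands the job in; it is judged then, once.
The state is a dict: "time": time; "qpos": joint angles; "qvel": joint speeds; "joint_efforts": joint torques, N m; "tool_pos": TCP position; "tool_rot": TCP orientation; "contact_force": force on the tool from outside, world axes, zero at the start; "torque": the same for the moment, N m; "opening": finger opening in m; "grip_force": force on a finger pad.
Only numpy, scipy, OpenCV 4.12 (cv2) and the standard library are available. Lean on these libraries where they do the work, as an engineer would, in place of code of your own. Each camera call takes 0.05 s, during which the arm holds its last target. There are 200 camera calls.

## Working session

There is one attempt and no reset: what is moved stays moved. The work goes in short steps, Python scripts to look and compute and a tool call to move; the robot and the scene stay as the last step left them, time stands still between calls to the robot, and variables do not carry over. Pictures are saved under pics/ and viewed, at most 10 in all, crops included, and the job is handed in when it is done.

Besides the shell and the picture viewer there is one more tool, called after "Request:" as name(argument=value, ...), one argument or row to a line, values as JSON. step_arm: Moves the arm, as the interface text tells. Its arguments: {"type":"object","properties":{"plan":{"type":"array","items":{"type":"array","items":{"type":"number"}}},"grip_force":{"type":"number"}},"required":["plan"]}

```bash
ls; mkdir -p pics; cat > h.py <<'E'
from cell import *
import numpy as np, cv2
from scipy.spatial.transform import Rotation as Ro
def world(c,u,v):
    z=c["range_z"][int(v),int(u)]
    p=np.array([(u-c["cx"])/c["fx"]*z,(v-c["cy"])/c["fy"]*z,z])
    return c["R"].T@(p-c["t"])
def cloud(c):
    z=c["range_z"];v,u=np.mgrid[:z.shape[0],:z.shape[1]]
    p=np.stack([(u-c["cx"])/c["fx"]*z,(v-c["cy"])/c["fy"]*z,z],-1)
    return (p-c["t"])@c["R"]
def onplane(c,u,v,h):
    d=c["R"].T@np.array([(u-c["cx"])/c["fx"],(v-c["cy"])/c["fy"],1]);o=-c["R"].T@c["t"]
    return o+d*(h-o[2])/d[2]
E
python3 - <<'E'
from h import *
import pickle
s=observe();print(s)
for n in("scene","side"):
    c=read_camera(n);pickle.dump(c,open(n+".pkl","wb"))
    cv2.imwrite(f"pics/{n}0.png",c["img"][:,:,::-1]);print(n,-c["R"].T@c["t"],c["fx"])
E
```

```text
pics
{'time': 0.0, 'qpos': array([ 1.01400899e+00,  3.42735894e-01,  1.52499906e+00, -1.08579193e-05,
        1.27538585e+00, -1.45983770e-01]), 'qvel': array([ 0.00034155, -0.00176831, -0.00085044,  0.001211  ,  0.00086728,
       -0.00076257]), 'joint_efforts': array([-6.49117883e-04, -4.31246638e+01, -2.44216383e+01,  7.16448203e-02,
        5.60732873e-02, -1.50401779e-04]), 'tool_pos': array([0.2094203 , 0.48099164, 0.22604439]), 'tool_rot': array([-3.14007925e+00, -2.12020528e-04,  2.73079209e+00]), 'contact_force': array([ 0.93752164,  0.12630769, -0.01870251]), 'torque': array([-0.05538845,  0.02897609, -0.00465195]), 'grip_force': 0.0, 'opening': 0.09184183230806132}
scene [ 1.09803646 -0.50461309  0.91676519] 379.38764780352096
side [0.3517999  0.814467   0.89122385] 411.745558689662
```

View pics/scene0.png

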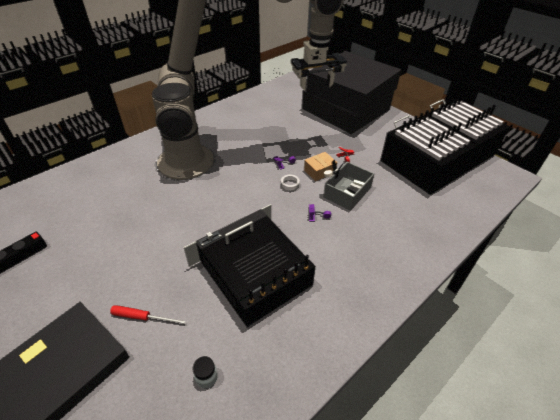

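View pics/side0.png

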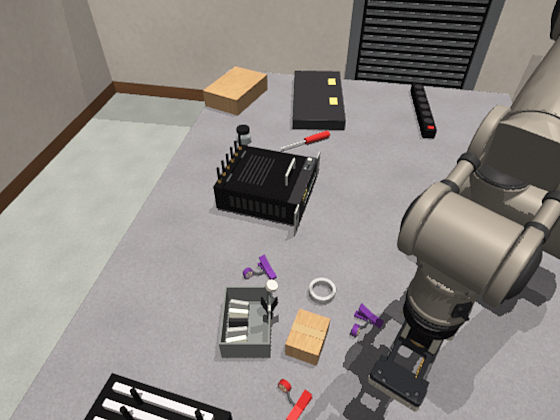

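The side view shows a black clamp with a white head on the bin at (270,295). The look-alikes are purple at (262,268), purple at (368,317) and red at (295,397). In the scene view the lamp is at (333,168), with purple at (318,212) and (284,160) and red at (346,154). I choose the black one on the bin. The case is at scene (255,265) and side (265,180).

```bash
python3 - <<'E'
from h import *
import pickle
S=[pickle.load(open(n+".pkl","rb")) for n in("scene","side")]
a=cv2.resize(S[1]["img"][250:350,210:345],None,fx=3,fy=3,interpolation=2)
b=cv2.resize(S[0]["img"][140:225,265:385],None,fx=3,fy=3,interpolation=2)
c=cv2.resize(S[1]["img"][140:240,205:340],None,fx=3,fy=3,interpolation=2)
d=cv2.resize(S[0]["img"][195:325,175:325],None,fx=2.3,fy=2.3,interpolation=2)
W=np.zeros((600,760,3),np.uint8)
for im,(y,x) in((a,(0,0)),(b,(0,405)),(c,(300,0)),(d,(300,405))): W[y:y+im.shape[0],x:x+im.shape[1]]=im[:600-y,:760-x]
cv2.imwrite("pics/crop1.png",W[:,:,::-1])
for c,ex,n in zip(S,[(180,190,330,320),(210,140,330,225)],("scene","side")):
    P=cloud(c);u0,v0,u1,v1=ex
    Q=P[v0:v1,u0:u1].reshape(-1,3)
    m=(Q[:,2]>.088)&(Q[:,2]<.104)
    r=cv2.minAreaRect(Q[m][:,:2].astype(np.float32)*1000);print(n,"case",m.sum(),r,np.median(Q[m][:,2]))
    h=Q[(Q[:,2]>.12)&(Q[:,2]<.145)];print("high",len(h),h.mean(0) if len(h) else'')
for c,ex,n in zip(S,[(320,155,380,212),(215,280,280,360)],("scene","side")):
    P=cloud(c);u0,v0,u1,v1=ex
    Q=P[v0:v1,u0:u1].reshape(-1,3)
    m=(Q[:,2]>.058)&(Q[:,2]<.07)
    r=cv2.minAreaRect(Q[m][:,:2].astype(np.float32)*1000);print(n,"bin",m.sum(),r)
    m=(Q[:,2]>.078)&(Q[:,2]<.14);print("lamp",m.sum(),Q[m].mean(0),Q[m].min(0),Q[m].max(0))
    im=c["img"][v0:v1,u0:u1].reshape(-1,3).astype(int)
    w=m&(im.min(1)>130);print("head",w.sum(),Q[w].mean(0) if w.any() else'')
    w=m&(im.max(1)<60);print("clamp",w.sum(),Q[w].mean(0),Q[w].max(0))
E
```

```text
scene case 6039 ((581.8659057617188, -127.367919921875), (291.452880859375, 264.31219482421875), 83.98262786865234) 0.09520251645088272
high 218 [ 0.61222922 -0.13267906  0.13185927]
side case 4040 ((578.9708251953125, -128.28570556640625), (295.7060546875, 262.21563720703125), 84.1983642578125) 0.0982580013907629
high 160 [ 0.61823805 -0.12034538  0.13226453]
scene bin 236 ((527.419921875, 338.6700439453125), (113.65171813964844, 157.21119689941406), 11.474656105041504)
lamp 107 [0.47950899 0.29749855 0.09511275] [0.45753658 0.25939194 0.07804675] [0.49791877 0.33424106 0.1113063 ]
head 32 [0.48336616 0.27581259 0.09806626]
clamp 30 [0.46938502 0.32078275 0.09163882] [0.49073873 0.33099062 0.10699243]
side bin 542 ((525.485107421875, 338.7164306640625), (112.06291961669922, 154.74575805664062), 10.938860893249512)
lamp 284 [0.47748449 0.30245467 0.09670609] [0.45604545 0.26054844 0.07845894] [0.49456677 0.33576283 0.11442401]
head 128 [0.47951988 0.2832237  0.09777264]
clamp 97 [0.4762108  0.32558584 0.0988597 ] [0.49381665 0.33576283 0.11442401]
```

View pics/crop1.png

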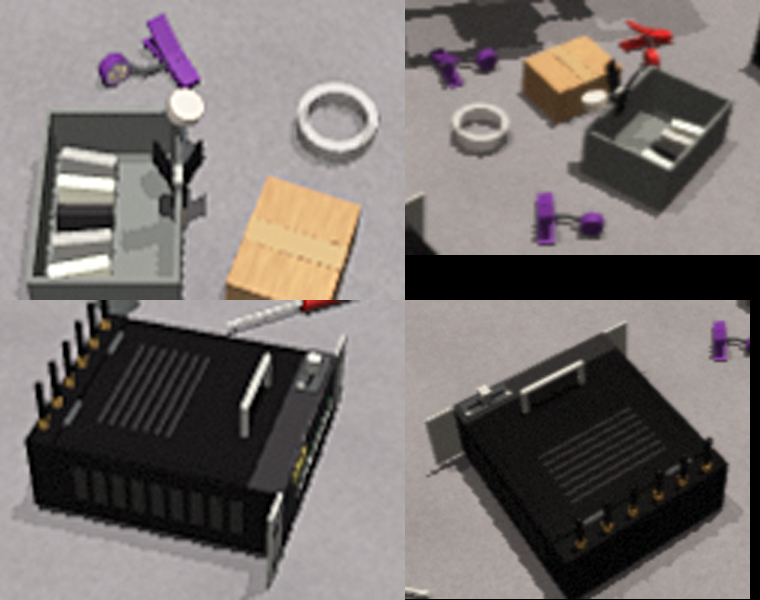

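The crops confirm the black clamp with a white head over the robot-side bin wall. The free ear is at side (295,220). The catch, with its bright thumb piece, is at the far front corner. Next I plan a hover over the lamp.

```bash
cat >> h.py <<'E'
def rel(p,yaw,s=None):
    s=s or observe();R=Ro.from_euler("xyz",s["tool_rot"]).as_matrix()
    d=R.T@(np.array(p)-s["tool_pos"]);t=-(yaw-s["tool_rot"][2]);t=(t+np.pi)%(2*np.pi)-np.pi
    print("shift",d.round(4),"twist",round(t,3));return d,t
def wcloud(c,s):
    z=c["range_z"];v,u=np.mgrid[:z.shape[0],:z.shape[1]]
    x=(u-c["cx"])/c["fx"];y=(v-c["cy"])/c["fy"];r=np.hypot(x,y)+1e-9
    k=np.tan(np.minimum(r,1.4))/r
    p=np.stack([x*k*z,y*k*z,z],-1)@c["T_tool_cam"][:3,:3].T+c["T_tool_cam"][:3,3]
    return p@Ro.from_euler("xyz",s["tool_rot"]).as_matrix().T+s["tool_pos"]
E
python3 - <<'E'
from h import *
import cell;print([n for n in dir(cell) if not n.startswith('_')],getattr(cell,'grasp_offset',None))
rel((.473,.329,.18),1.766)
rel((.473,.329,.23),1.766)
c=read_camera("wrist");print(c["T_tool_cam"].round(3),c["fx"],c["cx"],c["cy"])
E
```

```text
['IKError', 'grasp_offset', 'hand_in', 'observe', 'read_camera'] 0.0188
shift [-0.3024 -0.0341  0.0461] twist 0.965
shift [-0.3024 -0.0341 -0.0039] twist 0.965
[[ 0.    -0.96  -0.28   0.076]
 [ 1.     0.    -0.     0.   ]
 [ 0.    -0.28   0.96  -0.16 ]
 [ 0.     0.     0.     1.   ]] 325.19226210127806 280.2037865390873 212.65708516236975
```

Request:
step_arm(
  plan=[
    [-1,-0.06,-0.007,0,0.16],
    [-1,-0.11,-0.014,0,0.32],
    [-1,-0.16,-0.02,0,0.48],
    [-1,-0.21,-0.026,0,0.64],
    [-1,-0.26,-0.03,0.01,0.8],
    [-1,-0.3025,-0.034,0.025,0.965],
    [-1,-0.3025,-0.034,0.045,0.965],
    [-1,-0.3025,-0.034,0.045,0.965],
    [-1,-0.3025,-0.034,0.045,0.965],
    [-1,-0.3025,-0.034,0.045,0.965],
  ],
)

```text
time: 1.4
tool_pos: [0.4734, 0.33, 0.1828]
tool_rot: [3.14, -0.001, 1.767]
contact_force: [0.1, 0.1, -0.2]
opening: 0.0917
grip_force: 0.0
```

```bash
python3 - <<'E'
from h import *
import pickle
s=observe();c=read_camera("wrist");pickle.dump((s,c),open("w1.pkl","wb"))
cv2.imwrite("pics/w1.png",c["img"][:,:,::-1]);print(s["time"],s["tool_pos"],s["tool_rot"])
P=wcloud(c,s).reshape(-1,3);im=c["img"].reshape(-1,3).astype(int)
near=(abs(P[:,0]-.476)<.05)&(abs(P[:,1]-.31)<.08)&(P[:,2]>.075)&(P[:,2]<.13)
for n,w in(("white",near&(im.min(1)>130)),("dark",near&(im.max(1)<60)),("darktop",near&(im.max(1)<60)&(P[:,2]>.1))):
    if w.sum()<3: print(n,w.sum());continue
    print(n,w.sum(),P[w].mean(0),P[w].min(0),P[w].max(0))
B=(abs(P[:,0]-.526)<.09)&(abs(P[:,1]-.339)<.11)&(P[:,2]>.06)&(P[:,2]<.07)
print(cv2.minAreaRect(P[B][:,:2].astype(np.float32)*1000))
E
```

```text
1.4 [0.47338146 0.33003341 0.18281536] [ 3.13981703e+00 -5.61913663e-04  1.76689620e+00]
white 421 [0.47741303 0.28270537 0.09885358] [0.46702989 0.26744721 0.07978618] [0.49087307 0.33130609 0.10531661]
dark 1104 [0.47542335 0.32161571 0.09685614] [0.45606623 0.28821625 0.07524927] [0.4950585  0.33658784 0.11465921]
darktop 472 [0.47495643 0.32503384 0.10823907] [0.45606623 0.31252974 0.10004659] [0.4950585  0.33658784 0.11465921]
((525.225341796875, 338.9857482910156), (113.54485321044922, 150.46917724609375), 11.184944152832031)
```

View pics/w1.png

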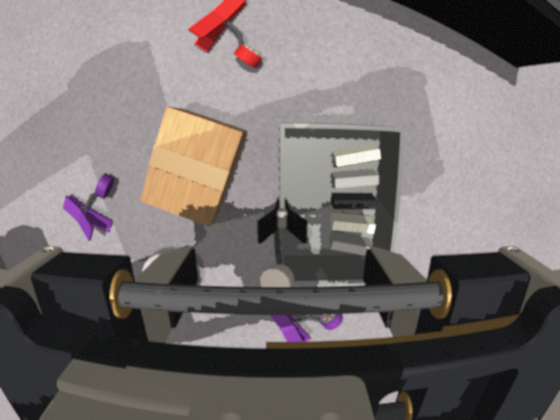

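The lamp's V tails run from (257,225) to (307,225) with the hinge at (282,215), over the bin wall's near side. The head is half hidden by the finger bar at (275,275).

```bash
python3 - <<'E'
from h import *
import pickle
s,c=pickle.load(open("w1.pkl","rb"))
P=wcloud(c,s).reshape(-1,3);im=c["img"].reshape(-1,3).astype(int)
a=np.deg2rad(11.2);o=np.array([.475,.327])
L=(P[:,:2]-o)@np.array([[np.cos(a),-np.sin(a)],[np.sin(a),np.cos(a)]])
d=(im.max(1)<60)&(abs(L)<.04).all(1)&(P[:,2]>.095)&(P[:,2]<.125)
for lo in(.095,.102,.108):
  m=d&(P[:,2]>lo)
  for sg in(-1,1):
    q=m&(L[:,0]*sg>0.004);print(lo,sg,q.sum(),np.r_[L[q].min(0),L[q].max(0)].round(4),L[q].mean(0).round(4))
w=(im.min(1)>120)&(P[:,2]>.085)&(P[:,2]<.12)&(abs(L[:,0])<.04)&(abs(L[:,1]+.05)<.03)
print(np.r_[L[w].min(0),L[w].max(0)])
B=(abs(L[:,0])<.01)&(abs(L[:,1])<.12)&(P[:,2]>.062)&(P[:,2]<.068)
for y in(-.05,.03,.05,.07):
  q=B&(abs(L[:,1]-y)<.01);print(y,q.sum(),np.percentile(L[q,0],[5,95]) if q.any() else'')
rel((.475,.326,.09),1.767)
E
```

```text
0.095 -1 301 [-0.0184 -0.0112 -0.0096  0.0066] [-0.014  -0.0016]
0.095 1 290 [ 0.0095 -0.0118  0.0182  0.0069] [ 0.0139 -0.0021]
0.102 -1 216 [-0.0184 -0.0112 -0.0117  0.0066] [-0.0152 -0.0019]
0.102 1 206 [ 0.0117 -0.0115  0.0182  0.0067] [ 0.0151 -0.0022]
0.108 -1 137 [-0.0184 -0.0111 -0.0139  0.0066] [-0.0163 -0.002 ]
0.108 1 122 [ 0.0142 -0.0115  0.0182  0.0067] [ 0.0163 -0.0022]
[-0.01873503 -0.0574955   0.00584559 -0.03961696]
-0.05 31 [-0.00066297  0.00210757]
0.03 113 [-0.00163644  0.00182752]
0.05 115 [-0.00165038  0.0017634 ]
0.07 132 [-0.00166281  0.00837384]
shift [-0.0043  0.0007  0.0927] twist -0.0
```

Request:
step_arm(
  plan=[
    [-0.5,-0.005,0.001,0.04,0],
    [-0.3,-0.0055,0.001,0.08,0],
    [-0.2,-0.0055,0.001,0.0985,0],
    [-0.2,-0.0055,0.001,0.0985,0],
    [0.2,-0.0055,0.001,0.0985,0],
    [1,-0.0055,0.001,0.0985,0],
    [1,-0.0055,0.001,0.0985,0],
    [1,-0.0055,0.001,0.0985,0],
    [1,-0.0055,0.001,0.0985,0],
    [1,-0.0055,0.001,0.0985,0],
    [1,-0.0055,0.001,0.0985,0],
    [1,-0.0055,0.001,0.0985,0],
  ],
  grip_force=20,
)

```text
time: 2.95
tool_pos: [0.4757, 0.3243, 0.0835]
tool_rot: [3.141, -0.0, 1.766]
contact_force: [-1.4, 0.9, 2.7]
opening: 0.0126
grip_force: 20.0
```

Request:
step_arm(
  plan=[
    [1,0,0,-0.03,0],
    [1,0,0,-0.07,0],
    [1,0,0,-0.117,0],
    [1,0,0,-0.117,0],
    [1,0,0,-0.117,0],
  ],
)

```text
time: 3.58
tool_pos: [0.4748, 0.3238, 0.1992]
tool_rot: [-3.14, 0.001, 1.766]
contact_force: [-0.6, 0.9, -0.6]
opening: 0.0126
grip_force: 20.0
```

```bash
python3 - <<'E'
from h import *
s=observe();print(s["opening"],s["contact_force"])
rel((.466,.0125,.20),1.468)
E
```

```text
0.01261513473782656 [-0.58971313  0.94705071 -0.56394317]
shift [-0.3036 -0.069  -0.0005] twist 0.298
```

Request:
step_arm(
  plan=[
    [1,-0.05,-0.012,0,0.06],
    [1,-0.1,-0.024,0,0.12],
    [1,-0.15,-0.036,0,0.18],
    [1,-0.2,-0.048,0,0.24],
    [1,-0.25,-0.06,0,0.298],
    [1,-0.25,-0.06,0,0.298],
    [1,-0.25,-0.06,0,0.298],
    [1,-0.25,-0.06,0,0.298],
  ],
)

```text
time: 4.58
tool_pos: [0.4647, 0.0684, 0.1996]
tool_rot: [-3.14, -0.0, 1.47]
contact_force: [-0.3, 0.2, -0.7]
opening: 0.0122
grip_force: 20.0
```

```bash
python3 - <<'E'
from h import *
import pickle
s=observe();c=read_camera("wrist");pickle.dump((s,c),open("w2.pkl","wb"))
cv2.imwrite("pics/w2.png",c["img"][:,:,::-1]);print(s["time"],s["tool_pos"],s["tool_rot"])
d=read_camera("side");pickle.dump(d,open("side2.pkl","wb"))
def an(P,n):
    a=-np.deg2rad(5.9);o=np.array([.466,.0125])
    L=(P[:,:2]-o)@np.array([[np.cos(a),-np.sin(a)],[np.sin(a),np.cos(a)]])
    for y0 in(-.015,-.009,0,.009,.015):
        m=(abs(P[:,2]-.0955)<.006)&(abs(L[:,0])<.02)&(abs(L[:,1]-y0)<.003)
        if m.sum()>2:print(n,y0,m.sum(),L[m].mean(0).round(4),L[m,0].min().round(4),L[m,0].max().round(4),P[m,2].max().round(4))
    m=(abs(P[:,2]-.0935)<.006)&(abs(L[:,0])<.012)&(abs(L[:,1])<.035)
    if m.any():print(n,'y range',L[m,1].min(),L[m,1].max())
an(wcloud(c,s).reshape(-1,3),"wrist");an(cloud(d).reshape(-1,3),"side")
P=wcloud(c,s).reshape(-1,3)
m=(P[:,2]>.09)&(P[:,2]<.101)&(P[:,0]>.3)&(P[:,1]<.06);r=cv2.minAreaRect(P[m][:,:2].astype(np.float32)*1000);print(r)
E
```

```text
4.575 [0.4647394  0.06844285 0.19960617] [-3.14033730e+00 -2.34831763e-04  1.46970856e+00]
wrist y range -0.013729595826382203 -0.013693055639215718
side -0.015 6 [ 0.0133 -0.0168] 0.0086 0.0199 0.0982
side 0.015 4 [-0.0016  0.0141] -0.0032 0.0003 0.098
side y range -0.03281008185018814 0.01867451688362085
((576.9252319335938, -125.39004516601562), (221.77288818359375, 256.0319519042969), 83.57070922851562)
```

View pics/w2.png

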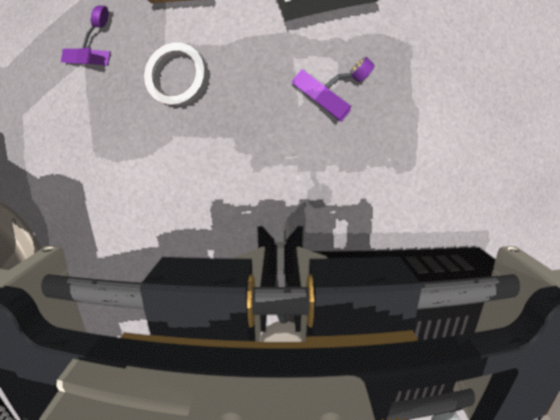

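The wrist view shows the lamp held with its jaws open at (280,240). The ear is hidden behind it, so I check the ear in the earlier fixed views.

```bash
python3 - <<'E'
from h import *
import pickle
a=-np.deg2rad(5.9);o=np.array([.466,.0125])
for n in("scene","side"):
    c=pickle.load(open(n+".pkl","rb"));P=cloud(c).reshape(-1,3);im=c["img"].reshape(-1,3)
    L=(P[:,:2]-o)@np.array([[np.cos(a),-np.sin(a)],[np.sin(a),np.cos(a)]])
    for y0 in(-.012,-.004,.004,.012):
        m=(P[:,2]>.03)&(P[:,2]<.102)&(abs(L[:,0])<.015)&(abs(L[:,1]-y0)<.004)
        if m.sum()>2:print(n,y0,m.sum(),"face x",np.median(L[m,0]).round(4),np.percentile(L[m,0],[10,90]).round(4),"ztop",P[m,2].max().round(4))
    m=(P[:,2]>.03)&(P[:,2]<.1)&(abs(L[:,0])<.008)&(abs(L[:,1])<.04);print('ymax',L[m,1].max())
E
```

```text
scene -0.012 9 face x 0.0027 [0.0015 0.0044] ztop 0.0969
scene -0.004 16 face x 0.0031 [0.0011 0.0053] ztop 0.0972
scene 0.004 19 face x 0.002 [-0.0002  0.0046] ztop 0.0962
scene 0.012 28 face x 0.0023 [0.0004 0.0045] ztop 0.0948
ymax 0.018775295858901506
side -0.012 22 face x -0.0026 [-0.0032  0.0127] ztop 0.0982
side -0.004 11 face x -0.003 [-0.0035 -0.0001] ztop 0.0994
side 0.004 16 face x -0.0031 [-0.004  -0.0014] ztop 0.0992
side 0.012 19 face x -0.003 [-0.004  -0.0021] ztop 0.0987
ymax 0.02088853941217488
```

```bash
python3 - <<'E'
from h import *
rel((.466,.0135,.1145),1.468)
E
```

```text
shift [-0.0545  0.0067  0.0854] twist 0.002
```

Request:
step_arm(
  plan=[
    [1,-0.03,0.004,0,0.002],
    [1,-0.0545,0.007,0,0.002],
    [1,-0.0545,0.007,0,0.002],
    [1,-0.0545,0.007,0.02,0.002],
    [1,-0.0545,0.007,0.04,0.002],
    [1,-0.0545,0.007,0.055,0.002],
    [1,-0.0545,0.007,0.07,0.002],
    [1,-0.0545,0.007,0.08,0.002],
    [1,-0.0545,0.007,0.0855,0.002],
    [1,-0.0545,0.007,0.0855,0.002],
    [1,-0.0545,0.007,0.0855,0.002],
  ],
)

```text
time: 6.05
tool_pos: [0.4666, 0.0125, 0.115]
tool_rot: [3.141, -0.0, 1.466]
contact_force: [-0.1, -0.9, -0.6]
opening: 0.0125
grip_force: 20.0
```

```bash
python3 - <<'E'
from h import *
s=observe();print(s["tool_pos"],s["contact_force"])
o=[]
for n,b in(("side",(255,150,355,260)),("scene",(200,170,320,270))):
    c=read_camera(n);u0,v0,u1,v1=b;o.append(cv2.resize(c["img"][v0:v1,u0:u1],(390,400),interpolation=2))
cv2.imwrite("pics/fit.png",np.hstack(o)[:,:,::-1])
E
```

```text
[0.46659576 0.01246162 0.11498869] [-0.12313799 -0.92009065 -0.58667931]
```

View pics/fit.png

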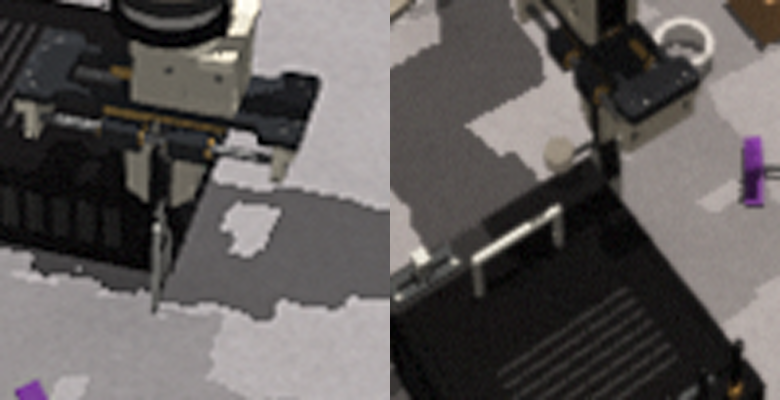

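The lamp straddles the ear in the side crop at (157,190), with its head inboard in the scene crop at (558,152). There is no contact force, so I release it.

Request:
step_arm(
  plan=[
    [0.6,0,0,0.001,0],
    [0.3,0,0,0.001,0],
    [0,0,0,0.001,0],
    [-0.2,0,0,0.001,0],
    [-0.2,0,0,0.001,0],
    [-0.2,0,0,0.001,0],
    [-0.2,0,0,-0.03,0],
    [-0.2,0,0,-0.07,0],
    [-0.2,0,0,-0.1,0],
    [-0.2,0,0,-0.1,0],
    [-0.2,0,0,-0.1,0],
  ],
)

```text
time: 7.52
tool_pos: [0.4659, 0.0124, 0.214]
tool_rot: [-3.14, -0.0, 1.466]
contact_force: [-0.2, 0.0, 0.1]
opening: 0.0551
grip_force: 0.0
```

```bash
python3 - <<'E'
from h import *
s=observe()
o=[]
C={n:read_camera(n) for n in("side","scene","wrist")}
a=-np.deg2rad(5.9);oo=np.array([.580,-.128]);M=np.array([[np.cos(a),-np.sin(a)],[np.sin(a),np.cos(a)]])
for n,b in(("side",(255,150,355,260)),("scene",(180,170,320,270))):
    c=C[n];u0,v0,u1,v1=b;o.append(cv2.resize(c["img"][v0:v1,u0:u1],(390,400),interpolation=2))
cv2.imwrite("pics/fit2.png",np.hstack(o)[:,:,::-1])
for n,c in C.items():
    P=(wcloud(c,s) if n=="wrist" else cloud(c)).reshape(-1,3);im=c["img"].reshape(-1,3).astype(int)
    L=(P[:,:2]-oo)@M
    m=(abs(L[:,0]+.128)<.035)&(abs(L[:,1]-.110)<.06)&(P[:,2]>.105)&(P[:,2]<.15)
    for k,w in(("head",m&(im.min(1)>120)),("tails",m&(im.max(1)<60)&(P[:,2]>.125)&(L[:,1]>.11))):
        if w.sum()>4:print(n,k,w.sum(),L[w].mean(0),P[w,2].mean(),P[w,2].max(),L[w].min(0),L[w].max(0))
    w=(abs(L[:,0]+.074)<.02)&(abs(L[:,1])<.045)&(P[:,2]>.125)&(P[:,2]<.14)
    if w.sum()>4:print(n,"handle",w.sum(),L[w].mean(0),P[w].mean(0),P[w,2].max(),L[w].min(0),L[w].max(0))
    w=(abs(L[:,0]+.113)<.025)&(abs(L[:,1]+.08)<.04)&(P[:,2]>.109)&(P[:,2]<.123)
    if w.sum()>4:print(n,"thumb",w.sum(),L[w].mean(0),P[w].mean(0),P[w,2].max(),L[w].min(0),L[w].max(0))
E
```

```text
side head 57 [-0.13439044  0.08863961] 0.12494587325226626 0.1331617805934742 [-0.14825581  0.06679706] [-0.12413635  0.13350088]
side tails 40 [-0.12360145  0.12894228] 0.1353340736047975 0.14285474492433092 [-0.14694244  0.11741712] [-0.11044774  0.13782263]
side handle 51 [-0.07425703  0.00045697] [ 0.50618329 -0.11991238  0.13413345] 0.13856256728588678 [-0.07757868 -0.04248437] [-0.06865651  0.04350826]
scene head 28 [-0.13353027  0.07931489] 0.12496375816181961 0.13840552230048733 [-0.14481251  0.06448278] [-0.11633491  0.11897941]
scene tails 33 [-0.12756627  0.12621348] 0.13297899656752138 0.14083650319881463 [-0.14446162  0.11820915] [-0.10749441  0.13465013]
scene handle 98 [-0.0688568   0.00014697] [ 0.51152305 -0.12077585  0.13157076] 0.13641702184764232 [-0.0754359  -0.04308351] [-0.06494148  0.04446899]
scene thumb 24 [-0.10956108 -0.07184399] [ 0.46363426 -0.18820136  0.1144208 ] 0.11835845229510929 [-0.11731348 -0.07680887] [-0.10366093 -0.06570215]
wrist head 809 [-0.13320214  0.08782492] 0.12553652723971487 0.13351334006893806 [-0.14712877  0.06589211] [-0.12151044  0.13598077]
wrist tails 593 [-0.12724663  0.1288236 ] 0.13579024117732003 0.1434196175218717 [-0.14640904  0.11885328] [-0.10938347  0.13737377]
wrist handle 153 [-0.07403378  0.02277378] [ 0.50869937 -0.09773674  0.13502795] 0.1373353306677241 [-0.07686854  0.01069548] [-0.06830241  0.04045162]
```

View pics/fit2.png

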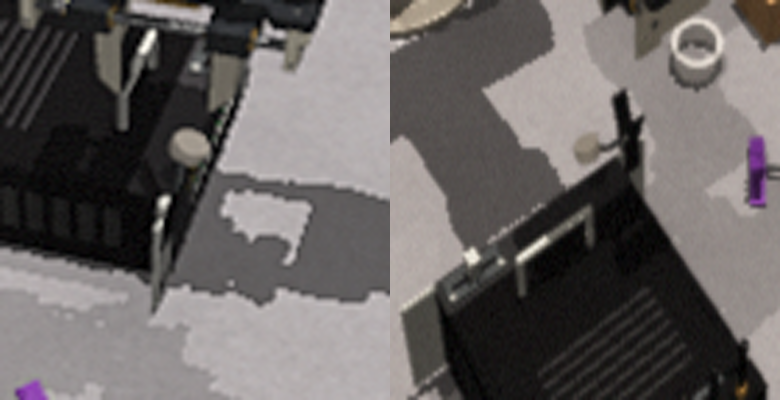

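The lamp stands clipped on the ear (scene crop at 628,140) with its head inboard. Now the handle.

```bash
python3 - <<'E'
from h import *
rel((.507,-.1204,.111),1.468)
E
```

```text
shift [-0.1278  0.0552  0.1024] twist -0.002
```

Request:
step_arm(
  plan=[
    [-0.2,-0.05,0.022,0,0],
    [-0.2,-0.1,0.044,0,0],
    [-0.2,-0.128,0.055,0,0],
    [-0.2,-0.128,0.055,0.03,0],
    [-0.2,-0.128,0.055,0.07,0],
    [-0.2,-0.128,0.055,0.1025,0],
    [-0.2,-0.128,0.055,0.1025,0],
    [1,-0.128,0.055,0.1025,0],
    [1,-0.128,0.055,0.1025,0],
    [1,-0.128,0.055,0.1025,0],
    [1,-0.128,0.055,0.1025,0],
    [1,-0.128,0.055,0.1025,0],
    [1,-0.128,0.055,0.1025,0],
  ],
  grip_force=30,
)

```text
time: 9.3
tool_pos: [0.5083, -0.1208, 0.1125]
tool_rot: [3.14, 0.0, 1.466]
contact_force: [2.5, -0.1, 0.3]
opening: 0.0068
grip_force: 30.0
```

Request:
step_arm(
  plan=[
    [1,0,0,-0.001,0],
    [1,0,0,-0.002,0],
    [1,0,0,-0.003,0],
    [1,0,0,-0.004,0],
    [1,0,0,-0.004,0],
    [1,0,0,-0.004,0],
    [1,0,0,-0.004,0],
  ],
)

```text
time: 10.18
tool_pos: [0.5088, -0.1208, 0.1154]
tool_rot: [3.14, -0.0, 1.466]
contact_force: [8.7, -1.1, -10.5]
opening: 0.0074
grip_force: 30.0
```

Request:
step_arm(
  plan=[
    [1,0,0,-0.001,0],
    [1,0,0,-0.0015,0],
    [1,0,0,-0.0015,0],
    [1,0,0,-0.0015,0],
  ],
)

```text
time: 10.68
tool_pos: [0.5091, -0.1209, 0.1165]
tool_rot: [3.139, -0.0, 1.466]
contact_force: [12.1, -1.4, -14.9]
opening: 0.0065
grip_force: 30.0
```

It is caught: the force climbs about 3-4 N per mm. I let it down, release and go above the thumb piece.

Request:
step_arm(
  plan=[
    [1,0,0,0.002,0],
    [1,0,0,0.004,0],
    [1,0,0,0.0055,0],
    [1,0,0,0.0055,0],
    [-0.2,0,0,0.0055,0],
    [-0.2,0,0,0.0055,0],
    [-0.2,0,0,0.0055,0],
    [-0.2,0,0,0.0055,0],
    [-0.2,0,0,-0.03,0],
    [-0.2,0,0,-0.06,0],
    [-0.2,-0.035,-0.027,-0.06,0],
    [-0.2,-0.072,-0.053,-0.06,0],
    [-0.2,-0.072,-0.053,-0.06,0],
    [-0.2,-0.072,-0.053,-0.06,0],
  ],
)

```text
time: 12.42
tool_pos: [0.4476, -0.1867, 0.1778]
tool_rot: [3.141, -0.0, 1.465]
contact_force: [0.7, 0.4, 0.0]
opening: 0.055
grip_force: 0.0
```

```bash
python3 - <<'E'
from h import *
import pickle
s=observe();c=read_camera("wrist");pickle.dump((s,c),open("w3.pkl","wb"))
cv2.imwrite("pics/w3.png",c["img"][:,:,::-1]);print(s["time"],s["tool_pos"],s["contact_force"])
a=-np.deg2rad(5.9);oo=np.array([.580,-.128]);M=np.array([[np.cos(a),-np.sin(a)],[np.sin(a),np.cos(a)]])
P=wcloud(c,s).reshape(-1,3);L=(P[:,:2]-oo)@M
for lo,hi in((.105,.122),(.114,.121)):
    w=(abs(L[:,0]+.113)<.025)&(abs(L[:,1]+.08)<.04)&(P[:,2]>lo)&(P[:,2]<hi)
    if w.sum()>2:print("thumb",w.sum(),L[w].mean(0),P[w].mean(0),P[w,2].max(),L[w].min(0),L[w].max(0))
w=(abs(L[:,0]+.074)<.02)&(abs(L[:,1])<.045)&(P[:,2]>.125)&(P[:,2]<.14)
if w.any():print("handle",w.sum(),L[w].mean(0),P[w].mean(0))
E
```

```text
12.425 [ 0.44757233 -0.18669955  0.17780943] [0.66096903 0.40651589 0.03079733]
thumb 419 [-0.11382833 -0.06896557] [ 0.4596855  -0.18489954  0.11664506] 0.1201568829920309 [-0.12085375 -0.07624694] [-0.10626998 -0.06425961]
thumb 342 [-0.11373154 -0.06985463] [ 0.45969038 -0.18579384  0.11819856] 0.1201568829920309 [-0.12085375 -0.07624694] [-0.10626998 -0.06433594]
handle 1646 [-0.07367801  0.00164152] [ 0.50688101 -0.11879363  0.13445029]
```

View pics/w3.png

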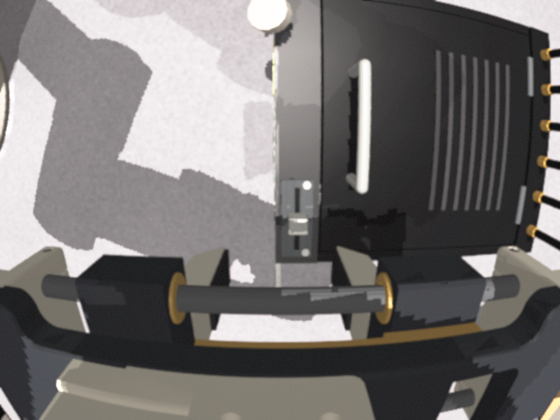

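The thumb piece is at (298,225) in the wrist view, on the catch at (298,220). The lamp's head is at (270,12), and the handle at (362,125) is clear of the fingers.

Request:
step_arm(
  plan=[
    [0.2,0.002,0.0123,0,0],
    [0.2,0.002,0.0123,0.03,0],
    [0.2,0.002,0.0123,0.06,0],
    [0.2,0.002,0.0123,0.074,0],
    [0.2,0.002,0.0123,0.074,0],
    [1,0.002,0.0123,0.074,0],
    [1,0.002,0.0123,0.074,0],
    [1,0.002,0.0123,0.074,0],
    [1,0.002,0.0123,0.074,0],
    [1,0.002,0.0123,0.074,0],
  ],
  grip_force=30,
)

```text
time: 13.72
tool_pos: [0.4603, -0.1863, 0.1044]
tool_rot: [3.14, 0.001, 1.466]
contact_force: [0.7, 0.0, 6.0]
opening: 0.0135
grip_force: 30.0
```

Request:
step_arm(
  plan=[
    [1,-0.002,0,0,0],
    [1,-0.004,0,0,0],
    [1,-0.006,0,0,0],
    [1,-0.008,0,0,0],
    [1,-0.01,0,0,0],
    [1,-0.012,0,0,0],
    [1,-0.014,0,0,0],
    [1,-0.014,0,0,0],
    [1,-0.014,0,0,0],
    [1,-0.014,0,0,0],
  ],
)

```text
time: 14.98
tool_pos: [0.459, -0.1997, 0.1044]
tool_rot: [3.14, -0.0, 1.466]
contact_force: [0.4, 1.9, 6.6]
opening: 0.0134
grip_force: 30.0
```

Request:
step_arm(
  plan=[
    [-0.1,0,0,0,0],
    [-0.1,0,0,0,0],
    [-0.1,0,0,0,0],
    [-0.1,0,0,-0.03,0],
    [-0.1,0,0,-0.07,0],
    [-0.2,0,0,-0.07,0],
    [-0.2,0,0,-0.07,0],
  ],
)

```text
time: 15.85
tool_pos: [0.458, -0.1998, 0.1731]
tool_rot: [-3.141, -0.001, 1.466]
contact_force: [-0.4, 0.2, 0.3]
opening: 0.0548
grip_force: 0.0
```

```bash
python3 - <<'E'
from h import *
s=observe();c=read_camera("wrist");print(s["opening"],s["time"])
a=-np.deg2rad(5.9);oo=np.array([.580,-.128]);M=np.array([[np.cos(a),-np.sin(a)],[np.sin(a),np.cos(a)]])
P=wcloud(c,s).reshape(-1,3);L=(P[:,:2]-oo)@M
w=(abs(L[:,0]+.113)<.015)&(abs(L[:,1]+.08)<.04)&(P[:,2]>.114)&(P[:,2]<.122)
print("thumb",w.sum(),L[w].mean(0),L[w].min(0),L[w].max(0))
rel((.5078,-.1206,.1115),1.467)
E
```

```text
0.054843728718759144 15.85
thumb 349 [-0.11362155 -0.08315021] [-0.12058827 -0.0895828 ] [-0.10644125 -0.07761822]
shift [0.0838 0.0416 0.0611] twist -0.001
```

Request:
step_arm(
  plan=[
    [-0.2,0.045,0.022,0,0],
    [-0.2,0.084,0.0415,0,0],
    [-0.2,0.084,0.0415,0.01,0],
    [-0.2,0.084,0.0415,0.04,0],
    [-0.2,0.084,0.0415,0.061,0],
    [-0.2,0.084,0.0415,0.061,0],
    [1,0.084,0.0415,0.061,0],
    [1,0.084,0.0415,0.061,0],
    [1,0.084,0.0415,0.061,0],
    [1,0.084,0.0415,0.061,0],
    [1,0.084,0.0415,0.061,0],
    [1,0.084,0.0415,0.061,0],
  ],
  grip_force=30,
)

```text
time: 17.4
tool_pos: [0.5083, -0.1207, 0.1128]
tool_rot: [-3.141, -0.0, 1.466]
contact_force: [-0.6, 0.1, 1.4]
opening: 0.0068
grip_force: 30.0
```

Request:
step_arm(
  plan=[
    [1,0,0.0005,-0.0025,0],
    [1,0,0.001,-0.005,0],
    [1,0,0.002,-0.01,0],
    [1,0,0.0038,-0.015,0],
    [1,0,0.0038,-0.015,0],
    [1,0,0.0038,-0.015,0],
  ],
)

```text
time: 18.15
tool_pos: [0.512, -0.1211, 0.1277]
tool_rot: [-3.141, -0.0, 1.466]
contact_force: [-1.0, -0.6, -2.5]
opening: 0.0071
grip_force: 30.0
```

Request:
step_arm(
  plan=[
    [1,0,0.0025,-0.007,0],
    [1,0,0.005,-0.0144,0],
    [1,0,0.0115,-0.0285,0],
    [1,0,0.019,-0.042,0],
    [1,0,0.0275,-0.0545,0],
    [1,0,0.037,-0.0665,0],
    [1,0,0.048,-0.077,0],
    [1,0,0.0595,-0.087,0],
    [1,0,0.072,-0.096,0],
    [1,0,0.085,-0.104,0],
    [1,0,0.099,-0.1105,0],
    [1,0,0.107,-0.1135,0],
    [1,0,0.1135,-0.116,0],
    [1,0,0.1135,-0.116,0],
    [1,0,0.1135,-0.116,0],
    [1,0,0.1135,-0.116,0],
  ],
)

```text
time: 20.15
tool_pos: [0.6255, -0.1331, 0.2454]
tool_rot: [3.139, 0.0, 1.466]
contact_force: [-3.0, 0.9, 5.6]
opening: 0.0066
grip_force: 30.0
```

```bash
python3 - <<'E'
from h import *
s=observe();print(s["tool_pos"],s["contact_force"],s["opening"])
a=-np.deg2rad(5.9);oo=np.array([.580,-.128]);M=np.array([[np.cos(a),-np.sin(a)],[np.sin(a),np.cos(a)]])
L=(s["tool_pos"][:2]-oo)@M;f=.098-L[0];u=s["tool_pos"][2]+.0188-.094
print("angle",np.degrees(np.arctan2(u,f)-np.arctan2(36,172)),np.hypot(u,f),np.hypot(36,172)/1000)
o=[]
for n,b in(("side",(195,80,355,250)),("scene",(180,130,380,325))):
    c=read_camera(n);u0,v0,u1,v1=b;o.append(cv2.resize(c["img"][v0:v1,u0:u1],(390,400),interpolation=2))
cv2.imwrite("pics/end.png",np.hstack(o)[:,:,::-1])
E
```

```text
[ 0.62546702 -0.13308098  0.24541338] [-2.9902204   0.89654304  5.57505517] 0.006605166688297411
angle 61.113247193235686 0.1780528521742129 0.17572706109191036
```

View pics/end.png

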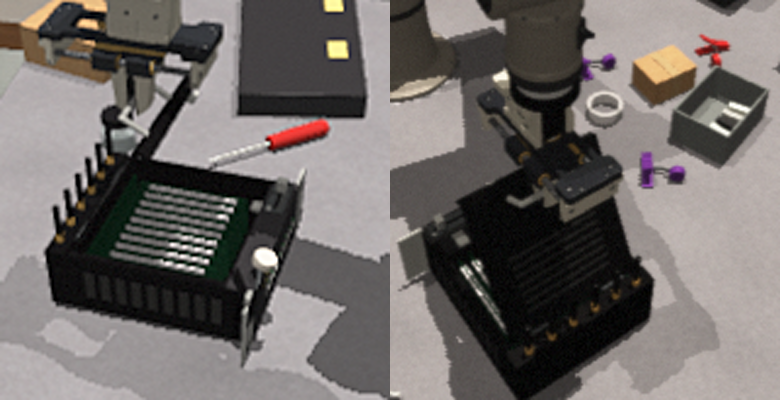

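The cover stands open at about 61°, held by the handle. The lamp is still on the ear (side crop at 262,262) and the other things are undisturbed.

```bash
python3 -c "
from cell import *
print(hand_in())"
```

```text
the job is handed in; nothing more can be done
None
```

The lamp is clipped on the free ear. The cover tested as caught, so I let it down and slid the catch back, and it is now held open at about 61°. The job is handed in at about 20 s; the result was not reported.

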